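Stow the tongs under the keeper bar

ROBOT

A 6-joint arm with a two-finger parallel gripper is mounted at the origin on the work surface. World frame = base frame: x ahead of the robot, y to its left, z up, the work surface at z = 0. Lengths are in m, angles in rad, forces in N, time in s.
With the tool pointing down it reaches from about 0.35 to 0.775 m from the base axis. Payload 5.5 kg.
Tool frame: the origin (TCP) lies on the mounting face of the last link; the fingertips stand 173 mm ahead of it and the grasp point (between the pads) lies 155 mm ahead of it; z points along the fingers, y is the direction in which the jaws open and shut (so a half turn about z gives the same grasp; the last joint's range is limited). The gripper opens to 85 mm and grips with 20 to 120 N. Pads are 22 mm wide; open, the fingers measure 114 mm over their backs; the gripper's body (76 mm by 85 mm) begins 54 mm behind the grasp point. The pads swing forward as they close: fully open they stand 13 mm farther back than shut.
Start: joints at [1.005, 0.313, 0.046, 1.304, 0, 1.431], TCP at [0.238, 0.524, 0.405] pointing down, gripper open.
Joint ranges: [-2.76, 2.76], [-0.86, 1.69], [-1.03, 1.26], [-2.2, 2.34], [-1.47, 1.5], [-3.14, 3.14]. Speed limits (rad/s): [2.57, 2.57, 3.14, 3.14, 3.14, 3.14].

INTERFACE

Orientations are given as a unit quaternion [w, x, y, z].
In Python, from workcell import get_state, eyes, env gives the robot as it stands. The module is installed in compiled form; this text tells all that it offers.
- The arm moves only by the tool carry_out, never from a script. Its argument "motion" is a list of rows, each an object of numbers: "jaw": the opening, from -1 (shut) to 1 (fully open); "tx", "ty", "tz": the shift along the tool's x, y, z in cm; "wx", "wy", "wz": the turn, a rotation vector about the tool's x, y, z in degrees. In form: [{"jaw": .., "tx": .., "ty": .., "tz": .., "wx": .., "wy": .., "wz": ..}, ...]. A call has 1 to 20 rows; each row shifts and turns the commanded pose from where the row before left it, along the tool's axes as they then stand; what a row does not reach is not made up. A row lasts 1/8 s, in which the tool goes at most 62.5 mm and 10.7 degrees, less where a joint would pass 70% of its speed; a pose out of reach is approached as far as the arm can. A call with a gripper value outside its range is refused whole. The fingers move at their own pace and stop on an object; "force" is the grip in N (left out, the last holds). Time passes only in rows, so rows that do not move let the fingers close. It gives the time, the measured TCP pose, the force and the opening at its end, in the units of the state.
- get_state(): the state, without advancing time (a new reading comes with each control period).
- eyes.read_camera(name): name is "scene" or "side" or "wrist"; returns the picture (480x640x3 uint8, blue, green, red); there is no depth.
- eyes.calibration(name): a dict with "K" (3x3 intrinsics, pixels), "camera_from_world" (4x4, takes a point from world to camera coordinates). Camera axes: x right, y up, looking along -z (the intrinsics and any distortion apply to the point x, -y, -z); pixel columns grow to the right and rows downward; lengths in m; the calibration is good to about 2 mm. A picture is of the moment at which its call begins: read the wrist's pose just before it. calibration takes no time and is no camera call; for the wrist camera it gives the pose at the moment of the call.
- env.hand_in(): hands the job in, once; it reports no verdict.
The state is a dict: "clock": time; "joint_pos": joint angles; "qvel": joint speeds; "tau": joint torques, N m; "tcp_pos": TCP position; "orientation": TCP orientation; "wrist_force": force on the tool from outside, world axes, zero at the start; "ft_torque": the same for the moment, N m; "finger_gap": finger opening in m.
Only numpy, scipy, OpenCV 4.12 (cv2) and the standard library are available. Lean on these libraries where they do the work, as an engineer would, in place of code of your own. Each camera call takes 0.05 s, during which the arm holds its last target.

TASK

It is getting windy on the balcony: set the serving tongs down gently (lowered in the grip, not dropped) so that they lie flat in the highest tray of the three-tier stand. Then swing the stand's keeper bar across above them until it snaps fully home in its catch, and let go. Leave everything else where it stands.

Things in the scene. Friction and masses are not known exactly. Their poses are not given: they have to be found in the camera images.
- stand: All sizes in mm. Fixed pale plastic three-tier tray stand. Origin: on the table under the centre of the highest tray. Tiers step down along its x (roughly away from the robot). Highest tray: outside 125 (x) by 250 (y), inside 115 by 240, inner floor at height 105, wall tops 135. Middle tray centred at x = 105 (wall tops 90), lowest at x = 190 (45), each 85 by 250.
- catch_stop (a point): The catch on the highest tray's -x wall, a bracket outside the wall: the centre of its upright stop block (18 by 8, top at height 157), at x = -69, y = -40, z = 139 in the stand's frame. Beside it on the -y side is a small round steel bump (diameter 12); the shut bar's end lies between bump and block.
- tray_in (a point): Centre of the inner floor of the highest tray, 105 above the stand's origin; axes as the stand's.
- keeper_hinge (a point): On the upright hinge axis of the keeper bar, at the height of the bar's centre line: x = 74, y = -55, z = 150 in the stand's frame, just outside the highest tray's +x wall.
- keeper_knob (a point): Centre of the top face of the upright round knob on the keeper bar: diameter 20, top 42 above the bar's centre line (192 above the table), 35 of it free above the bar; 115 from the hinge axis. The bar is straight, round, aluminium, 13 thick; its last 35, 14 thick, is a separate sprung end; it ends 157 from the hinge, underside at height 143.
- keeper (a joint): Bar angle, rad: 0 = shut, bar along the stand's -x across the tray; grows opening anticlockwise from above (1.57: along stand -y; limit 2.0). Starts 1.3 to 1.8. Knob in stand frame: 74 - 115 cos q, -55 - 115 sin q. Stays where left (friction 0.5 N at knob). From 0.13 to 0.06 its sprung end rides up over the catch's bump (about 7 to 9 N at the knob; let go there it springs back); past that it snaps to 0 and is held.
- tongs: Green plastic serving tongs, held closed by a ring, one rigid piece 190 long, 34 wide at the middle, 20 high (24 at the ring, 45 behind the middle), 90 g nominal. Lying on the table. Origin: centre of the underside, close to the centre of mass; x along the length, the two heads at +x, the round heel at -x; y across. Grip across y at the middle.
- tongs_head (a point): Head end of the tongs, at the underside, 95 from the origin along +x.
- tongs_heel (a point): Heel end of the tongs, at the underside, 95 from the origin along -x.
- spoon: Bystander: green plastic serving spoon of about the same length (190) and colour as the tongs, one thin handle 16 wide with a round bowl of diameter 58, 14 high; it and the tongs may change places. Origin: underside, at about mid-length.
- bowl: Bystander: white ceramic bowl, diameter 120, 60 high; origin at the centre of the underside.
- pitcher: Bystander: small glass pitcher with a handle, diameter 92, 125 high; origin at the centre of the underside.
- lid: Bystander: round bamboo lid lying flat, diameter 120, handle top at 35; origin at the centre of the underside.
- cup: Bystander: white cup, diameter 64, 55 high, standing in the stand's lowest tray; origin at the centre of the underside.
- jar: Bystander: small jar, diameter 48, 60 high, standing in the +y half of the stand's middle tray; origin at the centre of the underside.

How it is judged:
On the way, in this order (a step that is already met when the one before it is completed fails the run):
1. the tongs are lowered into the highest tray, still held, to within 20 mm of its floor (x of tongs_head in the frame of tray_in between -0.06 and 0.06 m and y of tongs_head in the frame of tray_in between -0.122 and 0.122 m and z of tongs_head in the frame of tray_in between -0.01 and 0.02 m and x of tongs_heel in the frame of tray_in between -0.06 and 0.06 m and y of tongs_heel in the frame of tray_in between -0.122 and 0.122 m and z of tongs_heel in the frame of tray_in between -0.01 and 0.02 m and contact force between the fingers and tongs above 0.3 N), for 0.06 s.
2. the tongs lie released and flat on the floor of the highest tray (x of tongs_head in the frame of tray_in between -0.06 and 0.06 m and y of tongs_head in the frame of tray_in between -0.122 and 0.122 m and z of tongs_head in the frame of tray_in between -0.01 and 0.008 m and x of tongs_heel in the frame of tray_in between -0.06 and 0.06 m and y of tongs_heel in the frame of tray_in between -0.122 and 0.122 m and z of tongs_heel in the frame of tray_in between -0.01 and 0.008 m and contact force between the fingers and tongs below 0.05 N and linear speed of tongs below 0.03 m/s), for 0.2 s.
3. the keeper bar is home in its catch (value of joint keeper below 0.03 rad), for 0.2 s.
At the end, for the whole second after the job is handed in: The tongs lie at rest in the highest tray, both ends within its walls and within 8 mm of its floor, released; the keeper bar is within 0.03 rad of fully shut, held by its catch, at rest (all of step 2 and value of joint keeper below 0.03 rad and velocity of joint keeper between -0.05 and 0.05 rad/s); the robot touches nothing.
It fails at once if a bystander (serving spoon, bowl, pitcher, bamboo lid, cup, jar) is moved more than 25 mm (distance of any of spoon, bowl, pitcher, lid, cup, jar from where it was at the start of the episode above 0.025 m).
It also fails if it takes over 54 s, if anything falls off the work surface, if the arm or the gripper's body presses on something with over 40 N, if the wrist force passes 120 N, or if a joint passes its speed limit or range.

## Working session

There is one attempt and no reset: what is moved stays moved. The work goes in short steps, Python scripts to look and compute and a tool call to move; the robot and the scene stay as the last step left them, time stands still between calls to the robot, and variables do not carry over. Pictures are saved under pics/ and viewed, and the job is handed in when it is done.

Besides the shell and the picture viewer there is one more tool, called after "Call:" as name(argument=value, ...) on one line, values as JSON. carry_out: Moves the arm, as the interface text tells. Its arguments: {"type":"object","properties":{"motion":{"type":"array"},"force":{"type":"number"}},"required":["motion"]}

```bash
mkdir -p pics; python3 - <<'E'
from workcell import get_state, eyes, env
import cv2,numpy as np
np.set_printoptions(precision=4,suppress=True)
s=get_state();print(s)
for n in("scene","side","wrist"):
    c=eyes.calibration(n);print(n,c)
    im=eyes.read_camera(n);cv2.imwrite(f"pics/{n}0.png",im)
E
```

```text
{'clock': 0.0, 'joint_pos': array([1.0054, 0.314 , 0.045 , 1.3036, 0.    , 1.4312]), 'qvel': array([ 0.0008,  0.002 , -0.0018,  0.0005,  0.0006,  0.0002]), 'tau': array([ -0.0016, -48.0638,  29.8528,   0.0195,  -0.    ,   0.    ]), 'tcp_pos': array([0.2374, 0.5235, 0.4038]), 'orientation': array([-0.0003,  0.2113,  0.9774, -0.0008]), 'wrist_force': array([-0.0593,  0.3801, -0.9551]), 'ft_torque': array([-0.022 , -0.0004, -0.0295]), 'finger_gap': 0.08524156531774407}
scene {'K': array([[521.18  ,   0.    , 312.6851],
       [  0.    , 521.18  , 235.5317],
       [  0.    ,   0.    ,   1.    ]]), 'camera_from_world': array([[ 0.6222,  0.7828, -0.0118, -0.3227],
       [-0.6412,  0.5182,  0.566 ,  0.3075],
       [ 0.4492, -0.3446,  0.8243, -1.5807],
       [ 0.    ,  0.    ,  0.    ,  1.    ]])}
side {'K': array([[472.8015,   0.    , 312.0868],
       [  0.    , 472.8015, 238.0174],
       [  0.    ,   0.    ,   1.    ]]), 'camera_from_world': array([[ 0.9997, -0.0085,  0.0214, -0.5877],
       [-0.0118,  0.609 ,  0.7931, -0.0793],
       [-0.0198, -0.7931,  0.6087, -1.1357],
       [ 0.    ,  0.    ,  0.    ,  1.    ]])}
wrist {'K': array([[343.6369,   0.    , 314.8622],
       [  0.    , 343.6369, 240.431 ],
       [  0.    ,   0.    ,   1.    ]]), 'camera_from_world': array([[ 0.4129,  0.9108, -0.0014, -0.5752],
       [-0.8644,  0.3913, -0.3157,  0.0393],
       [-0.287 ,  0.1316,  0.9488, -0.3798],
       [ 0.    ,  0.    ,  0.    ,  1.    ]])}
```

View pics/scene0.png

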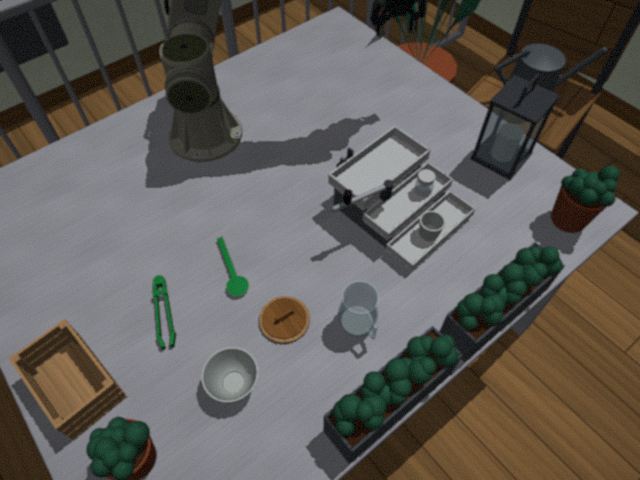

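View pics/side0.png

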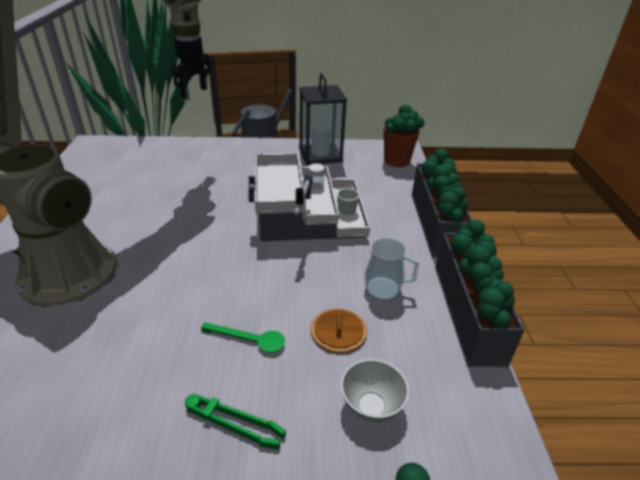

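View pics/wrist0.png

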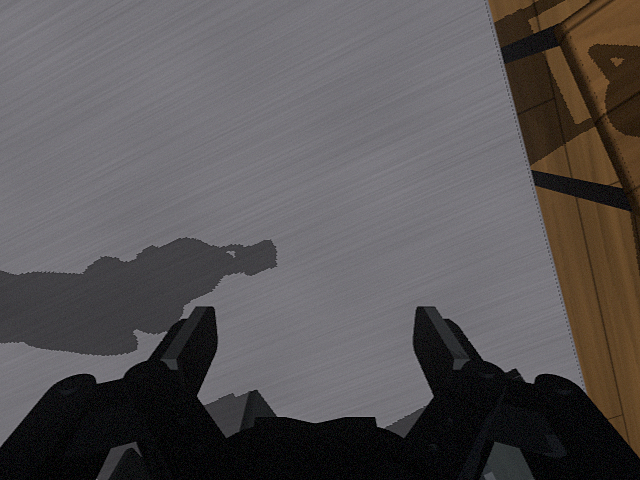

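Scene view: the tongs are at about (163,312), with the round heel at (159,282) and the heads at (168,345). The spoon is at (232,270). The stand's highest tray is at about (380,165), with the open bar and knob near (350-388,190). Next I'll zoom in and measure.

```bash
cat > h.py <<'E'
import cv2,numpy as np
np.set_printoptions(precision=4,suppress=True)
from workcell import get_state, eyes, env
def ray(c,u,v):
    K=c["K"];T=np.array(c["camera_from_world"]);R=T[:3,:3];t=T[:3,3]
    d=np.array([(u-K[0,2])/K[0,0],-(v-K[1,2])/K[1,1],-1.]);o=-R.T@t
    return o,R.T@d
def onz(c,u,v,z):
    o,d=ray(c,u,v);return o+d*(z-o[2])/d[2]
def proj(c,p):
    T=np.array(c["camera_from_world"]);q=T[:3,:3]@np.array(p)+T[:3,3];K=c["K"]
    return np.array([K[0,0]*q[0]/-q[2]+K[0,2],K[1,1]*-q[1]/-q[2]+K[1,2]])
def green(im):
    h=cv2.cvtColor(im,cv2.COLOR_BGR2HSV)
    m=cv2.inRange(h,(50,150,60),(72,255,255))
    n,l,st,ce=cv2.connectedComponentsWithStats(m)
    return m,l,st
E
python3 - <<'E'
from h import *
for n in("scene","side"):
    im=cv2.imread(f"pics/{n}0.png");c=eyes.calibration(n)
    m,l,st=green(im)
    for i in range(1,len(st)):
        if st[i,4]>60:
            ys,xs=np.where(l==i)
            P=np.array([onz(c,u,v,0.012)[:2] for u,v in zip(xs,ys)])
            r=cv2.minAreaRect((P*1000).astype(np.float32));print(n,st[i],r,P.mean(0))
im=cv2.imread("pics/scene0.png");cv2.imwrite("pics/scz.png",cv2.resize(im[120:270,310:490],None,fx=4,fy=4,interpolation=cv2.INTER_CUBIC))
im=cv2.imread("pics/side0.png");cv2.imwrite("pics/siz.png",cv2.resize(im[140:250,240:380],None,fx=5,fy=5,interpolation=cv2.INTER_CUBIC))
E
```

```text
scene [218 238  30  58 509] ((439.9997253417969, -212.79843139648438), (49.759864807128906, 175.36354064941406), 81.6026840209961) [ 0.4683 -0.2122]
scene [153 276  22  72 454] ((441.83673095703125, -398.2058410644531), (38.78080368041992, 189.79180908203125), 69.70166015625) [ 0.4388 -0.3941]
side [202 323  82  29 776] ((439.7179870605469, -211.20321655273438), (52.65617370605469, 176.0494842529297), 81.50736236572266) [ 0.4628 -0.21  ]
side [ 186  395   99   51 1005] ((444.7829284667969, -392.1668701171875), (42.35617446899414, 190.29505920410156), 66.81526947021484) [ 0.4402 -0.3904]
```

View pics/scz.png

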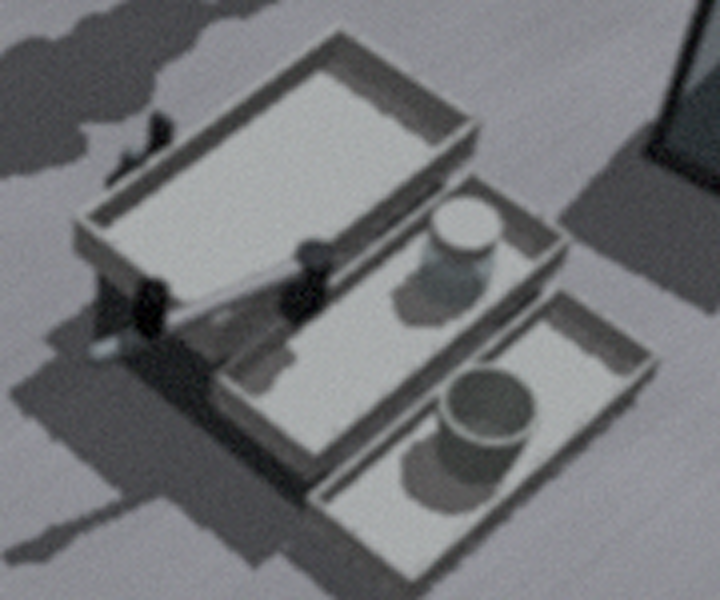

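View pics/siz.png

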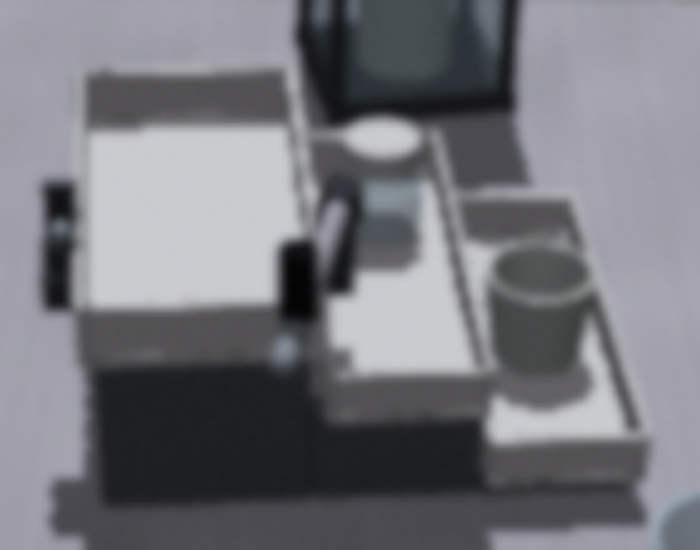

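```bash
cat > stand.py <<'E'
from h import *
from scipy.optimize import least_squares
S=eyes.calibration("scene");D=eyes.calibration("side")
f=lambda x,y:((x+.5)/4-.5+310,(y+.5)/4-.5+120)
g=lambda x,y:((x+.5)/5-.5+240,(y+.5)/5-.5+140)
obs=[(S,f(78,222),(-62.5,-125,135)),(S,f(342,28),(-62.5,125,135)),(S,f(480,122),(62.5,125,135)),
(S,f(660,355),(232.5,125,45)),(S,f(413,582),(232.5,-125,45)),(S,f(310,497),(147.5,-125,45)),(S,f(562,290),(147.5,125,45)),
(D,g(85,72),(-62.5,125,135)),(D,g(287,70),(62.5,125,135)),(D,g(77,310),(-62.5,-125,135)),(D,g(647,437),(232.5,-125,45)),(D,g(573,192),(232.5,125,45))]
def W(p,q):
    c,s=np.cos(p[2]),np.sin(p[2]);q=np.array(q)/1000
    return np.array([p[0]+c*q[0]-s*q[1],p[1]+s*q[0]+c*q[1],q[2]])
def fit():
    return least_squares(lambda p:np.concatenate([proj(c,W(p,q))-u for c,u,q in obs]),[.6,.1,0],loss="soft_l1")
E
python3 - <<'E'
from stand import *
r=fit();print(r.x);p=r.x
for c,u,q in obs:print(q,proj(c,W(p,q))-u)
np.save("stand.npy",p)
print("hinge",proj(S,W(p,(74,-55,150))),proj(D,W(p,(74,-55,150))))
# knob top px
for c,u in((S,f(150,285)),(D,g(297,246))):
    P=onz(c,*u,.192);c_,s_=np.cos(p[2]),np.sin(p[2]);d=P[:2]-p[:2]
    l=np.array([c_*d[0]+s_*d[1],-s_*d[0]+c_*d[1]])*1000
    v=l-[74,-55];print("knob",P,l,np.hypot(*v),np.arctan2(-v[1],-v[0]))
for q in(1.3,1.4,1.5):
    k=W(p,(74-115*np.cos(q),-55-115*np.sin(q),192));e=W(p,(74-157*np.cos(q),-55-157*np.sin(q),150))
    print(q,k,[(np.array(x)) for x in(proj(S,k),proj(D,k),proj(S,e),proj(D,e))])
print("obs end",f(100,350),g(285,352),"knob",f(150,285),g(297,246))
# tongs ends
im={n:cv2.imread(f"pics/{n}0.png") for n in("scene","side")}
for n,y0,y1,x0,x1 in(("scene",265,360,140,190),("side",380,460,170,300)):
    cv2.imwrite(f"pics/t_{n}.png",cv2.resize(im[n][y0:y1,x0:x1],None,fx=6,fy=6,interpolation=cv2.INTER_CUBIC))
E
```

```text
[0.4981 0.2376 0.0868]
(-62.5, -125, 135) [-1.3146 -0.7513]
(-62.5, 125, 135) [-0.8525 -1.2462]
(62.5, 125, 135) [ 1.0112 -0.3322]
(232.5, 125, 45) [1.1974 0.1598]
(232.5, -125, 45) [0.0936 0.6378]
(147.5, -125, 45) [-0.4853  0.6995]
(147.5, 125, 45) [-0.4265 -1.8559]
(-62.5, 125, 135) [-1.8151 -0.3371]
(62.5, 125, 135) [ 1.6334 -1.0371]
(-62.5, -125, 135) [-0.2551  0.1671]
(232.5, -125, 45) [ 1.7627 -0.0354]
(232.5, 125, 45) [0.5608 0.1063]
hinge [387.9424 185.7385] [308.2898 179.9741]
knob [0.5516 0.0781 0.192 ] [  39.4431 -163.4744] 113.84581517141135 1.2623893548275233
knob [0.5542 0.0775 0.192 ] [  42.0232 -164.3138] 113.8947537529306 1.2862130540836998
1.3 [0.5556 0.0761 0.192 ] [array([347.5937, 192.3425]), array([299.573 , 189.1242]), array([331.3118, 210.3346]), array([295.8945, 214.277 ])]
1.4 [0.5669 0.0746 0.192 ] [array([350.3292, 195.6757]), array([304.5112, 189.544 ]), array([334.8761, 214.9177]), array([302.6796, 214.8858])]
1.5 [0.5784 0.0742 0.192 ] [array([353.4983, 198.8182]), array([309.4982, 189.7026]), array([339.039 , 219.2526]), array([309.5364, 215.1065])]
obs end (334.625, 207.125) (296.6, 210.0) knob (347.125, 190.875) (299.0, 188.8)
```

View pics/t_side.png

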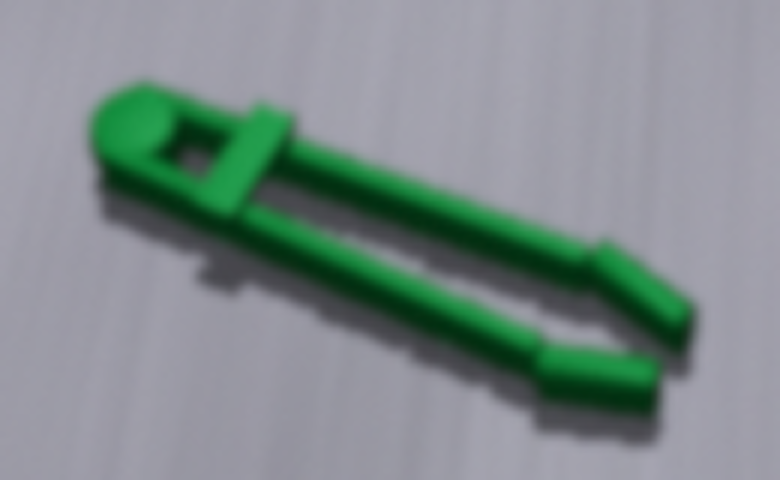

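```bash
cat >> h.py <<'E'
from scipy.spatial.transform import Rotation as Ro
def Rq(q): return Ro.from_quat([q[1],q[2],q[3],q[0]])
def plan(target,yyaw_deg,s=None):
    "tool-frame shift (cm) and turn (deg) from measured pose to pointing-down pose with tool y at yyaw"
    s=s or get_state();R=Rq(s["orientation"])
    y=np.radians(yyaw_deg);Y=np.array([np.cos(y),np.sin(y),0]);Z=np.array([0,0,-1.]);X=np.cross(Y,Z)
    Rt=Ro.from_matrix(np.c_[X,Y,Z])
    d=R.inv().apply(np.array(target)-s["tcp_pos"])*100
    w=np.degrees((R.inv()*Rt).as_rotvec())
    yy=R.apply([0,1,0]);print("at",s["clock"],s["tcp_pos"],"yyaw",np.degrees(np.arctan2(yy[1],yy[0])),"F",s["wrist_force"],"gap",s["finger_gap"])
    print("shift cm",d,"turn deg",w,"rows>=",np.linalg.norm(d)/6.25,np.linalg.norm(w)/10.7)
    return d,w
E
python3 - <<'E'
from h import *
c=eyes.calibration("wrist");T=c["camera_from_world"];o=-T[:3,:3].T@T[:3,3]
s=get_state();R=Rq(s["orientation"]);print("cam in tool",R.inv().apply(o-s["tcp_pos"]),"look in tool",R.inv().apply(-T[2,:3]))
plan((0.50,0.12,0.42),65.6)
plan((0.47,-0.36,0.40),68)
E
```

```text
cam in tool [0.0828 0.001  0.032 ] look in tool [-0.316   0.0002  0.9488]
at 0.15 [0.2374 0.5235 0.404 ] yyaw 65.60306734742491 F [-0.0189  0.0177 -0.0116] gap 0.08541978608285074
shift cm [-40.5796 -25.9084  -1.5721] turn deg [-0.077  -0.0112  0.0031] rows>= 7.707312610426555 0.0072796039343591525
at 0.15 [0.2374 0.5235 0.404 ] yyaw 65.60306734742491 F [-0.0189  0.0177 -0.0116] gap 0.08541978608285074
shift cm [-57.6745 -70.8587   0.485 ] turn deg [-0.0768 -0.0128 -2.3969] rows>= 14.61837870125901 0.22413115198984582
```

```bash
python3 - <<'E'
from h import *
plan((0.54,0.19,0.43),65.6)
E
```

```text
at 0.15 [0.2374 0.5235 0.404 ] yyaw 65.60306734742491 F [-0.0189  0.0177 -0.0116] gap 0.08541978608285074
shift cm [-41.3308 -17.8825  -2.583 ] turn deg [-0.077  -0.0112  0.0031] rows>= 7.217212686945687 0.0072796039343591525
```

Call:
carry_out(motion=[{"jaw":1,"tx":-4.6,"ty":-2,"tz":-0.3},{"jaw":1,"tx":-4.6,"ty":-2,"tz":-0.3},{"jaw":1,"tx":-4.6,"ty":-2,"tz":-0.3},{"jaw":1,"tx":-4.6,"ty":-2,"tz":-0.3},{"jaw":1,"tx":-4.6,"ty":-2,"tz":-0.3},{"jaw":1,"tx":-4.6,"ty":-2,"tz":-0.3},{"jaw":1,"tx":-4.6,"ty":-2,"tz":-0.3},{"jaw":1,"tx":-4.6,"ty":-2,"tz":-0.3},{"jaw":1,"tx":-4.6,"ty":-2,"tz":-0.2},{"jaw":1},{"jaw":1}])

```text
invalid input at $.motion[0]: expected keys jaw, tx, ty, tz, wx, wy, wz
```

```bash
python3 - <<'E'
from h import *
import pickle
c=eyes.calibration("wrist");im=eyes.read_camera("wrist");cv2.imwrite("pics/w1.png",im);pickle.dump(c,open("w1.pkl","wb"))
plan((0.47,-0.36,0.40),68)
E
```

```text
at 0.2 [0.2374 0.5236 0.4042] yyaw 65.60317598505445 F [0.3279 0.5939 0.1519] gap 0.085300080498761
shift cm [-57.6758 -70.8613   0.4824] turn deg [-0.0614 -0.0105 -2.3968] rows>= 14.618836376500823 0.22407831546684556
```

View pics/w1.png

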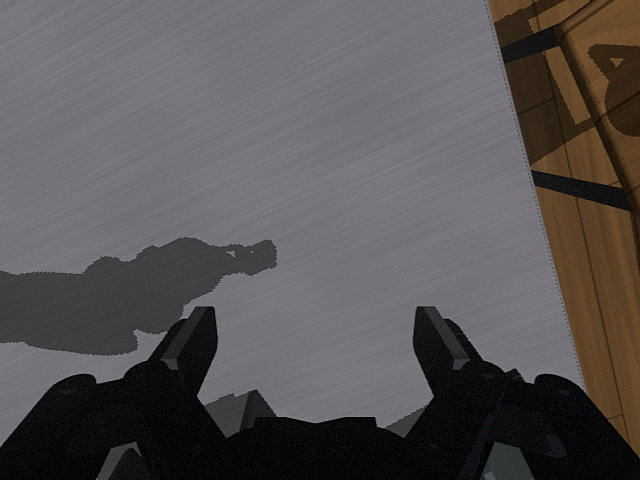

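The move was refused because a row needs all its keys, so this picture is the same as the first. I'll send it again with every key.

Call:
carry_out(motion=[{"jaw":1,"tx":-4.6,"ty":-2,"tz":-0.3,"wx":0,"wy":0,"wz":0},{"jaw":1,"tx":-4.6,"ty":-2,"tz":-0.3,"wx":0,"wy":0,"wz":0},{"jaw":1,"tx":-4.6,"ty":-2,"tz":-0.3,"wx":0,"wy":0,"wz":0},{"jaw":1,"tx":-4.6,"ty":-2,"tz":-0.3,"wx":0,"wy":0,"wz":0},{"jaw":1,"tx":-4.6,"ty":-2,"tz":-0.3,"wx":0,"wy":0,"wz":0},{"jaw":1,"tx":-4.6,"ty":-2,"tz":-0.3,"wx":0,"wy":0,"wz":0},{"jaw":1,"tx":-4.6,"ty":-2,"tz":-0.3,"wx":0,"wy":0,"wz":0},{"jaw":1,"tx":-4.6,"ty":-2,"tz":-0.3,"wx":0,"wy":0,"wz":0},{"jaw":1,"tx":-4.6,"ty":-2,"tz":-0.2,"wx":0,"wy":0,"wz":0},{"jaw":1,"tx":0,"ty":0,"tz":0,"wx":0,"wy":0,"wz":0},{"jaw":1,"tx":0,"ty":0,"tz":0,"wx":0,"wy":0,"wz":0}])

```text
clock: 1.58
tcp_pos: [0.54, 0.1887, 0.4303]
orientation: [-0.001, 0.212, 0.977, -0.0]
wrist_force: [-0.3, -0.2, -0.2]
finger_gap: 0.0851
```

```bash
python3 - <<'E'
from h import *
import pickle
c=eyes.calibration("wrist");im=eyes.read_camera("wrist");cv2.imwrite("pics/w2.png",im);pickle.dump(c,open("w2.pkl","wb"))
plan((0.47,-0.36,0.40),68)
E
```

```text
at 1.625 [0.5396 0.1892 0.4305] yyaw 65.63349559200894 F [-0.3177  0.2288  0.0226] gap 0.08520796357790526
shift cm [-16.3171 -52.9005   3.0414] turn deg [-0.0106 -0.0562 -2.3665] rows>= 8.870924868075015 0.2212337250772952
```

View pics/w2.png

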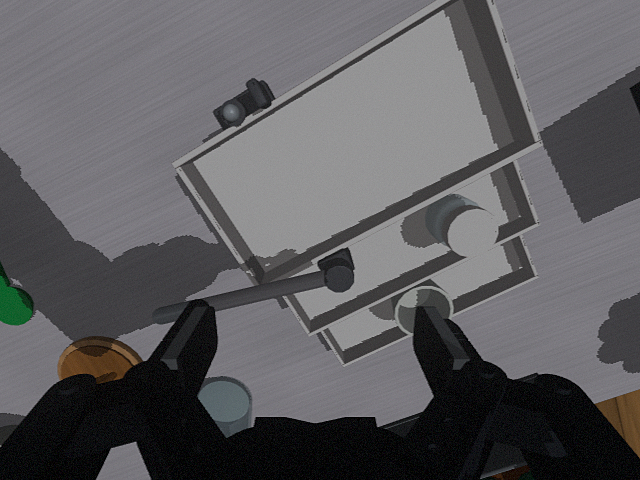

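```bash
python3 - <<'E'
from h import *
im=cv2.imread("pics/w2.png")
def cr(x,y,n=32): return cv2.resize(im[max(y-n,0):y+n,x-n:x+n],(260,260),interpolation=cv2.INTER_CUBIC)
pts=[(180,165),(262,280),(541,142),(345,355),(309,330),(245,105)]
cv2.imwrite("pics/w2z.png",np.vstack([np.hstack([cr(*p) for p in pts[:3]]),np.hstack([cr(*p) for p in pts[3:]])]))
E
```

```text
(no output)
```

View pics/w2z.png

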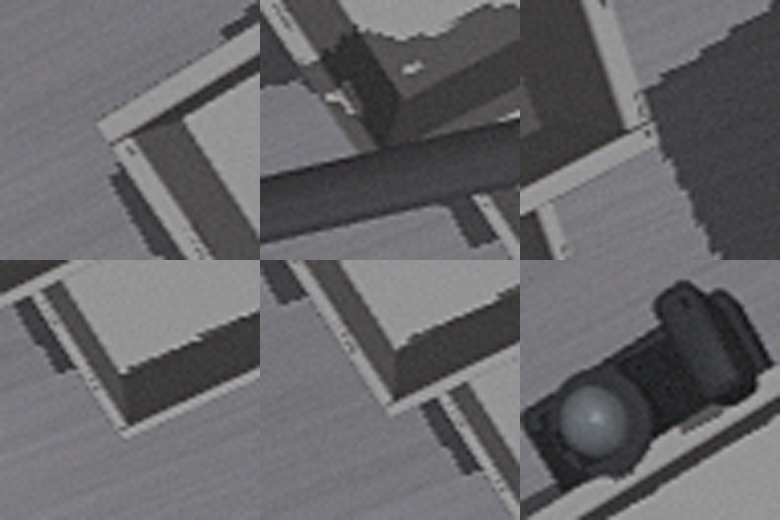

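```bash
python3 - <<'E'
from stand import *
import pickle
w=pickle.load(open("w2.pkl","rb"))
o2=[(w,(172.1,163.8),(-62.5,-125,135)),(w,(542.2,142),(62.5,125,135)),(w,(344.3,366.6),(232.5,-125,45)),(w,(309.5,336.2),(147.5,-125,90)),(w,(539,224),(147.5,125,90)),(w,(538,276),(232.5,125,45))]
ff=lambda o:least_squares(lambda p:np.concatenate([proj(c,W(p,q))-u for c,u,q in o]),[.5,.24,0.08],loss="soft_l1")
r=ff(o2);p=r.x;print("wrist",p);
for c,u,q in o2:print(q,proj(c,W(p,q))-u)
print("stop",proj(w,W(p,(-69,-40,157))),"hinge",proj(w,W(p,(74,-55,150))))
r=ff(obs);print("ext",r.x)
np.save("stand.npy",p)
for q in(1.2,1.3,1.4): print(q,proj(w,W(p,(74-157*np.cos(q),-55-157*np.sin(q),150))))
E
```

```text
wrist [0.4941 0.2421 0.0917]
(-62.5, -125, 135) [-4.5844 -0.2073]
(62.5, 125, 135) [0.7299 0.6269]
(232.5, -125, 45) [-0.881  1.051]
(147.5, -125, 90) [-1.1688  1.2533]
(147.5, 125, 90) [ 2.1176 -1.0411]
(232.5, 125, 45) [ 1.9254 -0.1986]
stop [252.8206  91.9123] hinge [337.2208 274.235 ]
ext [0.4981 0.2376 0.0868]
1.2 [144.5534 300.3722]
1.3 [151.2099 317.1012]
1.4 [159.3944 332.87  ]
```

```bash
python3 - <<'E'
from h import *
plan((0.47,-0.406,0.35),68)
E
```

```text
at 1.625 [0.5396 0.1892 0.4305] yyaw 65.63349559200894 F [-0.3177  0.2288  0.0226] gap 0.08520796357790526
shift cm [-18.2198 -57.0897   8.0404] turn deg [-0.0106 -0.0562 -2.3665] rows>= 9.674170504903833 0.2212337250772952
```

Call:
carry_out(motion=[{"jaw":1,"tx":-1.65,"ty":-5.2,"tz":0.7,"wx":0,"wy":0,"wz":0},{"jaw":1,"tx":-1.65,"ty":-5.2,"tz":0.7,"wx":0,"wy":0,"wz":0},{"jaw":1,"tx":-1.65,"ty":-5.2,"tz":0.7,"wx":0,"wy":0,"wz":0},{"jaw":1,"tx":-1.65,"ty":-5.2,"tz":0.7,"wx":0,"wy":0,"wz":0},{"jaw":1,"tx":-1.65,"ty":-5.2,"tz":0.7,"wx":0,"wy":0,"wz":0},{"jaw":1,"tx":-1.65,"ty":-5.2,"tz":0.7,"wx":0,"wy":0,"wz":0},{"jaw":1,"tx":-1.65,"ty":-5.2,"tz":0.7,"wx":0,"wy":0,"wz":0},{"jaw":1,"tx":-1.65,"ty":-5.2,"tz":0.7,"wx":0,"wy":0,"wz":0},{"jaw":1,"tx":-1.65,"ty":-5.2,"tz":0.8,"wx":0,"wy":0,"wz":0},{"jaw":1,"tx":-1.65,"ty":-5.2,"tz":0.8,"wx":0,"wy":0,"wz":0},{"jaw":1,"tx":-1.7,"ty":-5.1,"tz":0.8,"wx":0,"wy":0,"wz":-2.4},{"jaw":1,"tx":0,"ty":0,"tz":0,"wx":0,"wy":0,"wz":0},{"jaw":1,"tx":0,"ty":0,"tz":0,"wx":0,"wy":0,"wz":0}])

```text
clock: 3.25
tcp_pos: [0.4704, -0.4051, 0.3505]
orientation: [-0.0, 0.19, 0.982, 0.001]
wrist_force: [0.2, 0.7, -0.1]
finger_gap: 0.0851
```

```bash
python3 - <<'E'
from h import *
import pickle
c=eyes.calibration("wrist");im=eyes.read_camera("wrist");cv2.imwrite("pics/w3.png",im);pickle.dump(c,open("w3.pkl","wb"))
m,l,st=green(im)
for i in range(1,len(st)):
    if st[i,4]>500:
        ys,xs=np.where(l==i)
        for z in(0.01,0.02):
            P=np.array([onz(c,u,v,z)[:2] for u,v in zip(xs,ys)]);print(z,st[i],cv2.minAreaRect((P*1000).astype(np.float32)))
plan((0.443,-0.395,0.175),68)
E
```

```text
0.01 [ 492    0   64  206 5838] ((453.345458984375, -194.84518432617188), (55.63417434692383, 160.40667724609375), 66.19612121582031)
0.02 [ 492    0   64  206 5838] ((451.42578125, -200.62278747558594), (53.83157730102539, 155.20933532714844), 66.19599151611328)
0.01 [ 294   71   45  218 3932] ((445.9944152832031, -390.5269775390625), (41.397979736328125, 194.58056640625), 66.17803192138672)
0.02 [ 294   71   45  218 3932] ((444.3128662109375, -389.9644775390625), (40.056663513183594, 188.27598571777344), 66.17802429199219)
at 3.3 [ 0.4706 -0.4047  0.3509] yyaw 68.10955435995447 F [-0.4216 -0.1686  0.2023] gap 0.08532990485049946
shift cm [ 2.9162 -0.1475 17.5882] turn deg [ 0.0443 -0.0253  0.1096] rows>= 2.852634563477001 0.011294914237392135
```

View pics/w3.png

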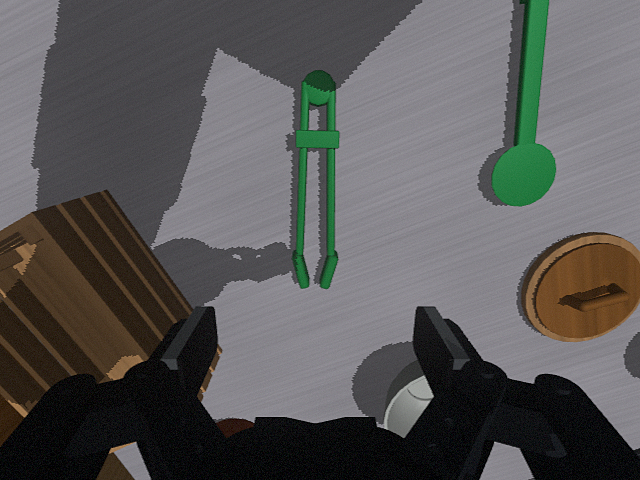

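```bash
python3 - <<'E'
from h import *
plan((0.445,-0.391,0.174),66.2)
E
```

```text
at 3.3 [ 0.4706 -0.4047  0.3509] yyaw 68.10955435995447 F [-0.4216 -0.1686  0.2023] gap 0.08532990485049946
shift cm [ 2.8798  0.2982 17.6886] turn deg [ 0.0439 -0.026   1.9096] rows>= 2.867827362279503 0.17852758779612984
```

Call:
carry_out(motion=[{"jaw":1,"tx":1.4,"ty":0.1,"tz":4,"wx":0,"wy":0,"wz":0},{"jaw":1,"tx":1.5,"ty":0.2,"tz":5,"wx":0,"wy":0,"wz":1.9},{"jaw":1,"tx":0,"ty":0,"tz":4,"wx":0,"wy":0,"wz":0},{"jaw":0.5,"tx":0,"ty":0,"tz":3,"wx":0,"wy":0,"wz":0},{"jaw":0.5,"tx":0,"ty":0,"tz":1.7,"wx":0,"wy":0,"wz":0},{"jaw":0.5,"tx":0,"ty":0,"tz":0,"wx":0,"wy":0,"wz":0},{"jaw":0.5,"tx":0,"ty":0,"tz":0,"wx":0,"wy":0,"wz":0}])

```text
clock: 4.18
tcp_pos: [0.4451, -0.3929, 0.1751]
orientation: [0.001, 0.207, 0.978, -0.001]
wrist_force: [-0.3, -1.0, -0.5]
finger_gap: 0.0637
```

```bash
python3 - <<'E'
from h import *
plan((0.445,-0.391,0.174),66.2)
im=eyes.read_camera("wrist");cv2.imwrite("pics/w4.png",im)
E
```

```text
at 4.175 [ 0.4451 -0.3929  0.1751] yyaw 66.14644074088008 F [-0.2997 -0.9671 -0.4971] gap 0.06365508497318259
shift cm [0.0895 0.169  0.1136] turn deg [-0.0473  0.1203 -0.0535] rows>= 0.03558533172672641 0.013077289093155435
```

View pics/w4.png

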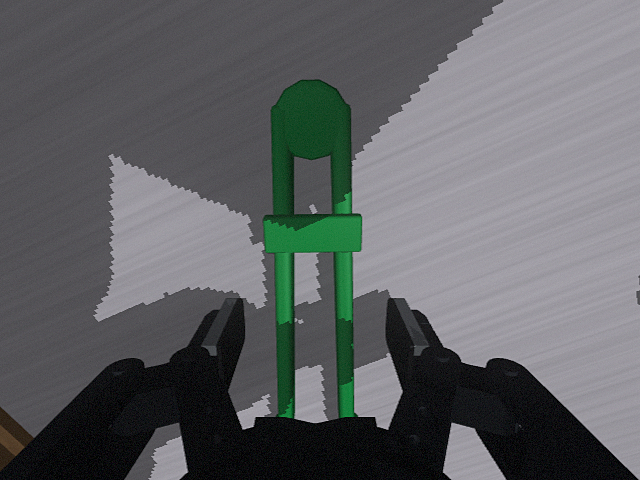

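Call:
carry_out(motion=[{"jaw":-0.6,"tx":0.1,"ty":0.1,"tz":0.1,"wx":0,"wy":0,"wz":0},{"jaw":-0.6,"tx":0,"ty":0,"tz":0,"wx":0,"wy":0,"wz":0},{"jaw":-0.6,"tx":0,"ty":0,"tz":0,"wx":0,"wy":0,"wz":0},{"jaw":-0.6,"tx":0,"ty":0,"tz":0,"wx":0,"wy":0,"wz":0},{"jaw":-0.6,"tx":0,"ty":0,"tz":0,"wx":0,"wy":0,"wz":0}], force=40)

```text
clock: 4.85
tcp_pos: [0.444, -0.3918, 0.1735]
orientation: [0.001, 0.207, 0.978, -0.0]
wrist_force: [0.1, 0.3, 5.9]
finger_gap: 0.0318
```

Call:
carry_out(motion=[{"jaw":-0.6,"tx":0,"ty":0,"tz":-1.5,"wx":0,"wy":0,"wz":0},{"jaw":-0.6,"tx":0,"ty":0,"tz":-3,"wx":0,"wy":0,"wz":0},{"jaw":-0.6,"tx":0,"ty":0,"tz":-4,"wx":0,"wy":0,"wz":0},{"jaw":-0.6,"tx":0,"ty":0,"tz":-4,"wx":0,"wy":0,"wz":0},{"jaw":-0.6,"tx":0,"ty":0,"tz":-4,"wx":0,"wy":0,"wz":0},{"jaw":-0.6,"tx":0,"ty":0,"tz":-4,"wx":0,"wy":0,"wz":0},{"jaw":-0.6,"tx":0,"ty":0,"tz":-2,"wx":0,"wy":0,"wz":0},{"jaw":-0.6,"tx":0,"ty":0,"tz":0,"wx":0,"wy":0,"wz":0}])

```text
clock: 5.85
tcp_pos: [0.444, -0.3917, 0.4]
orientation: [0.002, 0.207, 0.978, -0.001]
wrist_force: [-0.6, -0.7, -1.9]
finger_gap: 0.0319
```

```bash
python3 - <<'E'
from h import *
plan((0.496,0.240,0.40),185.1)
im=eyes.read_camera("wrist");cv2.imwrite("pics/w5.png",im)
im=eyes.read_camera("side");cv2.imwrite("pics/s5.png",im)
E
```

```text
at 5.85 [ 0.444  -0.3917  0.4   ] yyaw 66.1032329816479 F [-0.5649 -0.7114 -1.8732] gap 0.031873273106813496
shift cm [20.8353 59.8595 -0.1697] turn deg [  -0.2769    0.0346 -118.9964] rows>= 10.141141032436133 11.121190130126967
```

View pics/w5.png

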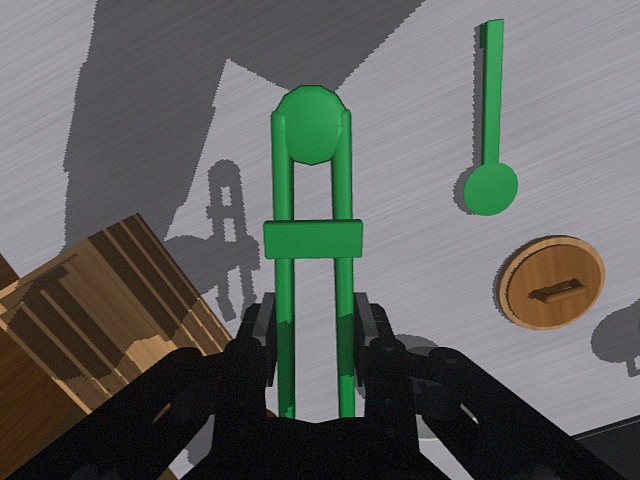

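View pics/s5.png

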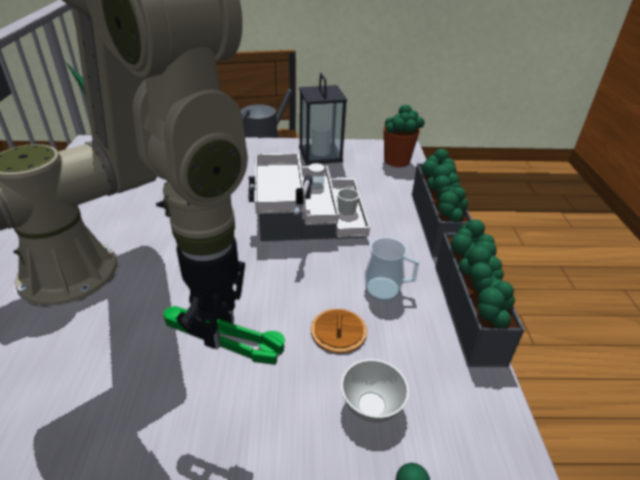

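Call:
carry_out(motion=[{"jaw":-0.6,"tx":1.7,"ty":5,"tz":0,"wx":0,"wy":0,"wz":0},{"jaw":-0.6,"tx":1.7,"ty":5,"tz":0,"wx":0,"wy":0,"wz":0},{"jaw":-0.6,"tx":1.7,"ty":5,"tz":0,"wx":0,"wy":0,"wz":0},{"jaw":-0.6,"tx":1.7,"ty":5,"tz":0,"wx":0,"wy":0,"wz":0},{"jaw":-0.6,"tx":1.7,"ty":5,"tz":0,"wx":0,"wy":0,"wz":0},{"jaw":-0.6,"tx":1.7,"ty":5,"tz":0,"wx":0,"wy":0,"wz":0},{"jaw":-0.6,"tx":1.7,"ty":5,"tz":0,"wx":0,"wy":0,"wz":0},{"jaw":-0.6,"tx":1.7,"ty":5,"tz":0,"wx":0,"wy":0,"wz":0},{"jaw":-0.6,"tx":1.8,"ty":5,"tz":0,"wx":0,"wy":0,"wz":0},{"jaw":-0.6,"tx":1.8,"ty":5,"tz":0,"wx":0,"wy":0,"wz":0},{"jaw":-0.6,"tx":1.8,"ty":5,"tz":0,"wx":0,"wy":0,"wz":0},{"jaw":-0.6,"tx":1.8,"ty":4.9,"tz":0,"wx":0,"wy":0,"wz":0},{"jaw":-0.6,"tx":0,"ty":0,"tz":0,"wx":0,"wy":0,"wz":0}])

```text
clock: 7.58
tcp_pos: [0.4956, 0.2434, 0.3956]
orientation: [-0.001, 0.204, 0.979, -0.0]
wrist_force: [-0.1, -0.7, -1.3]
finger_gap: 0.0322
```

Call:
carry_out(motion=[{"jaw":-0.6,"tx":0,"ty":0,"tz":0,"wx":0,"wy":0,"wz":-8.5},{"jaw":-0.6,"tx":0,"ty":0,"tz":0,"wx":0,"wy":0,"wz":-8.5},{"jaw":-0.6,"tx":0,"ty":0,"tz":0,"wx":0,"wy":0,"wz":-8.5},{"jaw":-0.6,"tx":0,"ty":0,"tz":0,"wx":0,"wy":0,"wz":-8.5},{"jaw":-0.6,"tx":0,"ty":0,"tz":0,"wx":0,"wy":0,"wz":-8.5},{"jaw":-0.6,"tx":0,"ty":0,"tz":0,"wx":0,"wy":0,"wz":-8.5},{"jaw":-0.6,"tx":0,"ty":0,"tz":0,"wx":0,"wy":0,"wz":-8.5},{"jaw":-0.6,"tx":0,"ty":0,"tz":0,"wx":0,"wy":0,"wz":-8.5},{"jaw":-0.6,"tx":0,"ty":0,"tz":0,"wx":0,"wy":0,"wz":-8.5},{"jaw":-0.6,"tx":0,"ty":0,"tz":0,"wx":0,"wy":0,"wz":-8.5},{"jaw":-0.6,"tx":0,"ty":0,"tz":0,"wx":0,"wy":0,"wz":-8.5},{"jaw":-0.6,"tx":0,"ty":0,"tz":0,"wx":0,"wy":0,"wz":-8.5},{"jaw":-0.6,"tx":0,"ty":0,"tz":0,"wx":0,"wy":0,"wz":-8.5},{"jaw":-0.6,"tx":0,"ty":0,"tz":0,"wx":0,"wy":0,"wz":-8.5},{"jaw":-0.6,"tx":0,"ty":0,"tz":0,"wx":0,"wy":0,"wz":0},{"jaw":-0.6,"tx":0,"ty":0,"tz":0,"wx":0,"wy":0,"wz":0}])

```text
clock: 9.57
tcp_pos: [0.4962, 0.2398, 0.397]
orientation: [0.001, 0.737, -0.676, -0.0]
wrist_force: [0.6, 0.1, -0.4]
finger_gap: 0.0322
```

```bash
python3 - <<'E'
from h import *
import pickle
plan((0.496,0.240,0.30),185.1)
c=eyes.calibration("wrist");im=eyes.read_camera("wrist");cv2.imwrite("pics/w6.png",im);pickle.dump(c,open("w6.pkl","wb"))
im=eyes.read_camera("scene");cv2.imwrite("pics/sc6.png",im[60:300,240:560].repeat(2,0).repeat(2,1))
E
```

```text
at 9.575 [0.4962 0.2398 0.397 ] yyaw -175.0746842346674 F [ 0.5611  0.057  -0.3668] gap 0.03221825556579798
shift cm [-0.0222  0.0055  9.7032] turn deg [ 0.0736 -0.0182 -0.1747] rows>= 1.552515087067201 0.01779622759751866
```

View pics/w6.png

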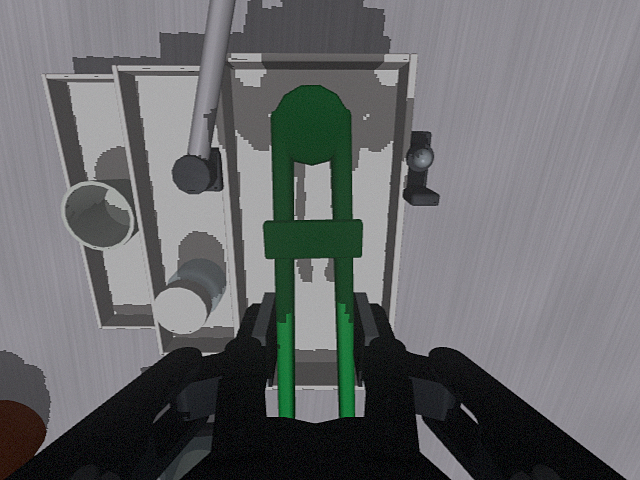

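View pics/sc6.png

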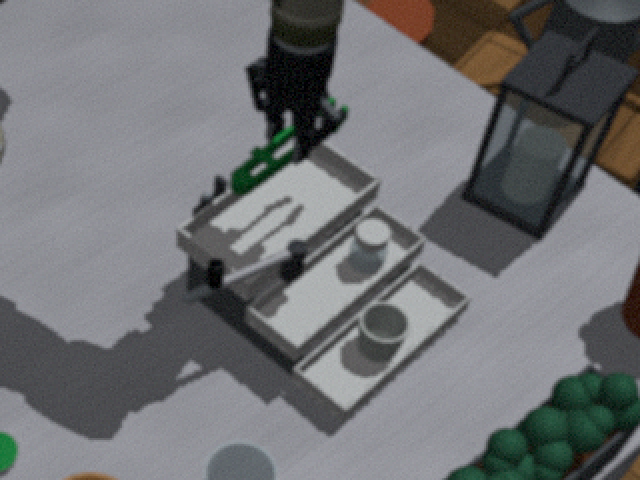

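```bash
python3 - <<'E'
from stand import *
import pickle
w=pickle.load(open("w6.pkl","rb"))
for p in(np.load("stand.npy"),[.4981,.2376,.0868],[.496,.24,.09]):
    print([proj(w,W(p,q)).round() for q in((-62.5,-125,135),(62.5,-125,135),(-62.5,125,135),(147.5,-125,90),(-69,-40,157),(74,-55,150))])
for u in((417,54),(415,58)):print(onz(w,*u,.135))
E
python3 - <<'E'
import cv2
im=cv2.imread("pics/w6.png");cv2.imwrite("pics/w6z.png",cv2.resize(im[20:220,190:450],None,fx=3,fy=3))
E
```

```text
[array([420.,  50.]), array([210.,  51.]), array([392., 390.]), array([110.,  64.]), array([428., 198.]), array([196., 173.])]
[array([415.,  41.]), array([204.,  41.]), array([387., 385.]), array([104.,  56.]), array([423., 191.]), array([190., 164.])]
[array([418.,  46.]), array([207.,  46.]), array([390., 388.]), array([107.,  61.]), array([426., 194.]), array([193., 169.])]
[0.4445 0.1144 0.135 ]
[0.4454 0.1166 0.135 ]
```

View pics/w6z.png

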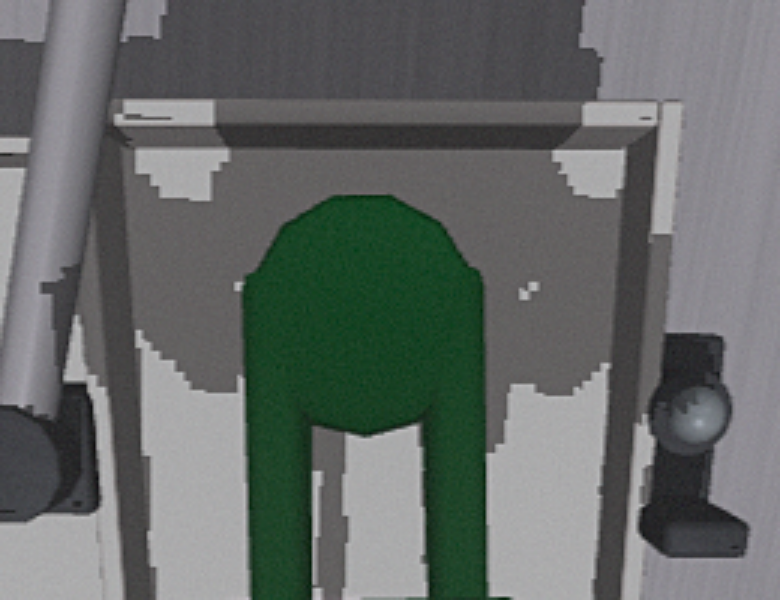

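Call:
carry_out(motion=[{"jaw":-0.6,"tx":-0.3,"ty":0,"tz":2,"wx":0,"wy":0,"wz":0},{"jaw":-0.6,"tx":0,"ty":0.1,"tz":3,"wx":0,"wy":0,"wz":0},{"jaw":-0.6,"tx":0,"ty":0,"tz":3,"wx":0,"wy":0,"wz":0},{"jaw":-0.6,"tx":0,"ty":0,"tz":1.5,"wx":0,"wy":0,"wz":0},{"jaw":-0.6,"tx":0,"ty":0,"tz":0.7,"wx":0,"wy":0,"wz":0},{"jaw":-0.6,"tx":0,"ty":0,"tz":0.4,"wx":0,"wy":0,"wz":0},{"jaw":-0.6,"tx":0,"ty":0,"tz":0.4,"wx":0,"wy":0,"wz":0},{"jaw":-0.6,"tx":0,"ty":0,"tz":0.2,"wx":0,"wy":0,"wz":0},{"jaw":-0.6,"tx":0,"ty":0,"tz":0,"wx":0,"wy":0,"wz":0},{"jaw":-0.6,"tx":0,"ty":0,"tz":0,"wx":0,"wy":0,"wz":0}])

```text
clock: 10.92
tcp_pos: [0.4951, 0.2434, 0.286]
orientation: [-0.0, 0.738, -0.675, 0.0]
wrist_force: [0.3, 0.9, -0.4]
finger_gap: 0.0323
```

```bash
python3 - <<'E'
from h import *
plan((0.495,0.243,0.279),185.1)
im=eyes.read_camera("wrist");cv2.imwrite("pics/w7.png",im)
E
```

```text
at 10.925 [0.4951 0.2434 0.286 ] yyaw -174.8991126623063 F [ 0.3225  0.8872 -0.4016] gap 0.032317324461862994
shift cm [0.0341 0.0164 0.697 ] turn deg [-0.0253  0.0088  0.0009] rows>= 0.11168736617960046 0.0025062694492551177
```

View pics/w7.png

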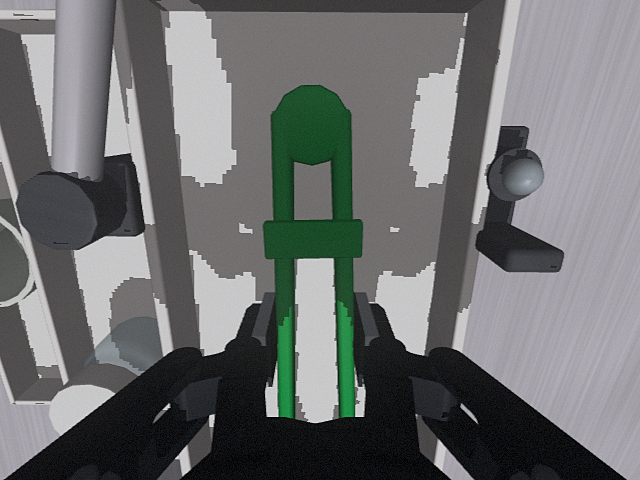

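Call:
carry_out(motion=[{"jaw":-0.6,"tx":0,"ty":0,"tz":0.2,"wx":0,"wy":0,"wz":0},{"jaw":-0.6,"tx":0,"ty":0,"tz":0.2,"wx":0,"wy":0,"wz":0},{"jaw":-0.6,"tx":0,"ty":0,"tz":0.2,"wx":0,"wy":0,"wz":0},{"jaw":-0.6,"tx":0,"ty":0,"tz":0.1,"wx":0,"wy":0,"wz":0},{"jaw":-0.6,"tx":0,"ty":0,"tz":0,"wx":0,"wy":0,"wz":0},{"jaw":-0.6,"tx":0,"ty":0,"tz":0,"wx":0,"wy":0,"wz":0}])

```text
clock: 11.72
tcp_pos: [0.4951, 0.2433, 0.2787]
orientation: [-0.0, 0.738, -0.675, 0.0]
wrist_force: [0.2, -0.0, 0.4]
finger_gap: 0.0324
```

Call:
carry_out(motion=[{"jaw":-0.6,"tx":0,"ty":0,"tz":0.1,"wx":0,"wy":0,"wz":0},{"jaw":-0.6,"tx":0,"ty":0,"tz":0,"wx":0,"wy":0,"wz":0},{"jaw":-0.6,"tx":0,"ty":0,"tz":0,"wx":0,"wy":0,"wz":0}])

```text
clock: 12.1
tcp_pos: [0.495, 0.2433, 0.2786]
orientation: [-0.0, 0.738, -0.675, 0.0]
wrist_force: [-2.4, -1.8, 5.3]
finger_gap: 0.032
```

Call:
carry_out(motion=[{"jaw":-0.1,"tx":0,"ty":0,"tz":0,"wx":0,"wy":0,"wz":0},{"jaw":0.1,"tx":0,"ty":0,"tz":0,"wx":0,"wy":0,"wz":0},{"jaw":0.35,"tx":0,"ty":0,"tz":0,"wx":0,"wy":0,"wz":0},{"jaw":0.35,"tx":0,"ty":0,"tz":0,"wx":0,"wy":0,"wz":0},{"jaw":0.35,"tx":0,"ty":0,"tz":0,"wx":0,"wy":0,"wz":0},{"jaw":0.35,"tx":0,"ty":0,"tz":0,"wx":0,"wy":0,"wz":0}])

```text
clock: 12.85
tcp_pos: [0.4951, 0.2433, 0.2777]
orientation: [-0.0, 0.738, -0.675, -0.0]
wrist_force: [-0.5, 0.5, 0.1]
finger_gap: 0.0577
```

```bash
python3 - <<'E'
from h import *
plan((0.555,0.08,0.40),168)
im=eyes.read_camera("wrist");cv2.imwrite("pics/w8.png",im)
E
```

```text
at 12.85 [0.4951 0.2433 0.2777] yyaw -174.89643526341385 F [-0.4977  0.5265  0.1269] gap 0.0577046699774314
shift cm [ 16.8019  -4.5171 -12.2312] turn deg [-0.0021  0.0028 17.1036] rows>= 3.402816923044938 1.5984640317465264
```

View pics/w8.png

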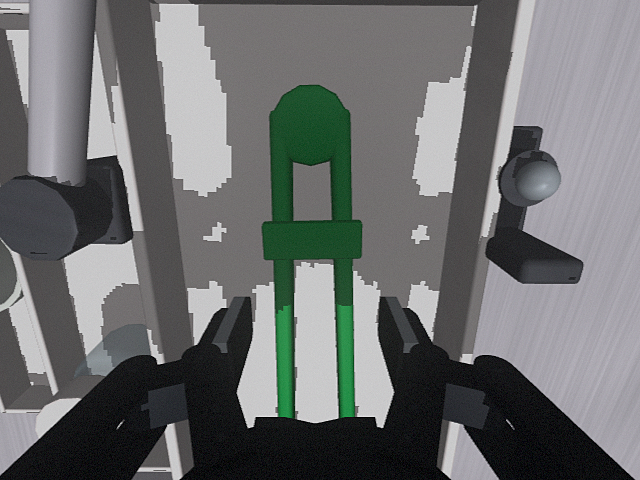

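Call:
carry_out(motion=[{"jaw":0.35,"tx":0,"ty":0,"tz":-2,"wx":0,"wy":0,"wz":0},{"jaw":0.35,"tx":0,"ty":0,"tz":-4,"wx":0,"wy":0,"wz":0},{"jaw":0.35,"tx":0,"ty":0,"tz":-5,"wx":0,"wy":0,"wz":0},{"jaw":0.2,"tx":3,"ty":-1.1,"tz":-2,"wx":0,"wy":0,"wz":0},{"jaw":0.2,"tx":4,"ty":-1.5,"tz":0,"wx":0,"wy":0,"wz":0},{"jaw":0.2,"tx":4,"ty":-1.5,"tz":0,"wx":0,"wy":0,"wz":0},{"jaw":0.2,"tx":1,"ty":-0.8,"tz":0,"wx":0,"wy":0,"wz":8.5},{"jaw":0.2,"tx":0,"ty":0,"tz":0,"wx":0,"wy":0,"wz":8.5},{"jaw":0.2,"tx":0,"ty":0,"tz":0,"wx":0,"wy":0,"wz":0},{"jaw":0.2,"tx":0,"ty":0,"tz":0,"wx":0,"wy":0,"wz":0}])

```text
clock: 14.15
tcp_pos: [0.5544, 0.1283, 0.4077]
orientation: [0.0, -0.631, 0.776, 0.0]
wrist_force: [-0.2, 0.2, -0.5]
finger_gap: 0.0513
```

```bash
python3 - <<'E'
from h import *
import pickle
plan((0.555,0.08,0.40),168)
c=eyes.calibration("wrist");im=eyes.read_camera("wrist");cv2.imwrite("pics/w9.png",im);pickle.dump(c,open("w9.pkl","wb"))
E
```

```text
at 14.15 [0.5544 0.1283 0.4077] yyaw 168.257159881408 F [-0.2298  0.215  -0.5282] gap 0.051257754272450794
shift cm [ 4.7187 -1.0404  0.7692] turn deg [0.0012 0.0049 0.2572] rows>= 0.7828585793676421 0.024038233500443432
```

View pics/w9.png

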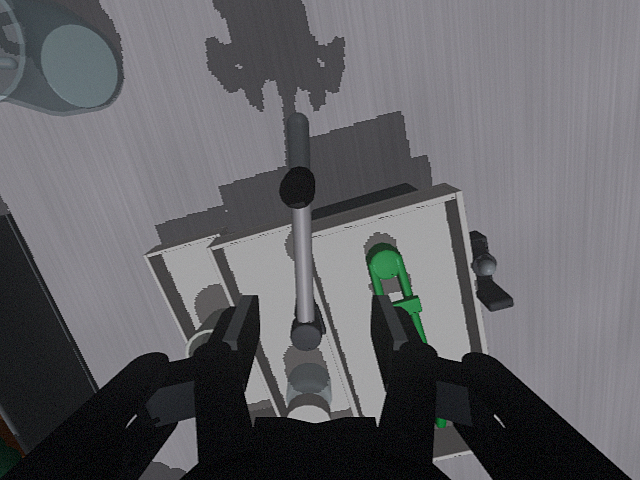

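```bash
python3 - <<'E'
from stand import *
import pickle
w=pickle.load(open("w9.pkl","rb"));im=cv2.imread("pics/w9.png")
cv2.imwrite("pics/w9z.png",cv2.resize(im[95:225,240:360],None,fx=5,fy=5,interpolation=cv2.INTER_CUBIC))
p=[.495,.243,.091]
print("hinge pred",proj(w,W(p,(74,-55,150))),"bump side corner",proj(w,W(p,(-62.5,-125,135))))
k=W(p,(74,-55,192))
for u in((297,186),(297,190)):
    P=onz(w,*u,.192);v=P-k;print(P,np.hypot(*v[:2]),np.arctan2(-v[1],-v[0])-p[2])
for q in(1.2,1.25,1.3):print(q,proj(w,W(p,(74-157*np.cos(q),-55-157*np.sin(q),150))),proj(w,W(p,(74-115*np.cos(q),-55-115*np.sin(q),192))))
E
```

```text
hinge pred [306.1512 332.5426] bump side corner [461.9772 189.3539]
[0.5525 0.0782 0.192 ] 0.11866415046513229 1.3000235038129395
[0.5529 0.0803 0.192 ] 0.11651354885601031 1.3007884275158834
1.2 [323.2179 113.1799] [318.616  193.3186]
1.25 [310.4955 112.4998] [307.9591 192.7899]
1.3 [297.7516 112.4985] [297.2867 192.7902]
```

View pics/w9z.png

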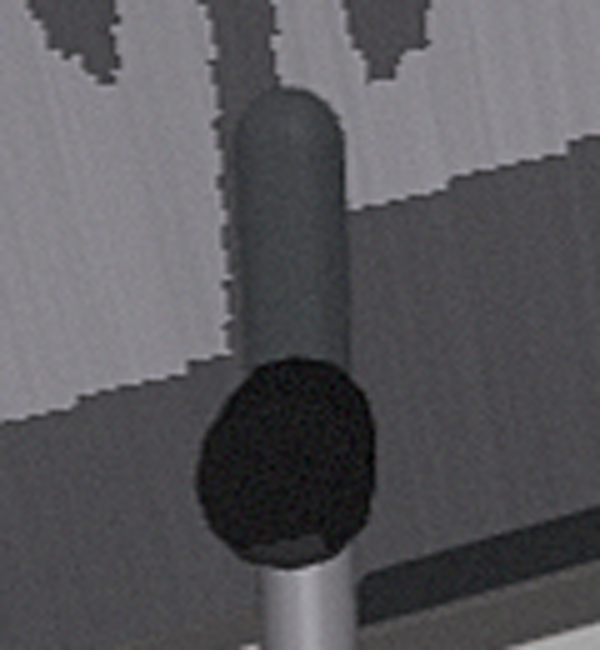

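```bash
cat > k.py <<'E'
from stand import *
p=[.495,.243,.091]
def K(q): return W(p,(74-115*np.cos(q),-55-115*np.sin(q),336))
def yy(q): return np.degrees(q+p[2])+90
E
python3 - <<'E'
from k import *
print(K(1.3),yy(1.3))
plan(K(1.3),yy(1.3))
E
```

```text
[0.5531 0.0818 0.336 ] 169.6984293026975
at 14.2 [0.5544 0.1284 0.4077] yyaw 168.23858915865614 F [ 0.1575  0.7781 -0.1498] gap 0.051445894041555536
shift cm [ 4.5873 -0.8256  7.1741] turn deg [-0.0027  0.0057 -1.4598] rows>= 1.368839831761425 0.1364349138059318
```

Call:
carry_out(motion=[{"jaw":0.2,"tx":2.3,"ty":-0.4,"tz":0,"wx":0,"wy":0,"wz":0},{"jaw":0.2,"tx":2.3,"ty":-0.4,"tz":0,"wx":0,"wy":0,"wz":-1.5},{"jaw":0.2,"tx":0,"ty":0,"tz":2,"wx":0,"wy":0,"wz":0},{"jaw":0.2,"tx":0,"ty":0,"tz":0,"wx":0,"wy":0,"wz":0}])

```text
clock: 14.7
tcp_pos: [0.5522, 0.0815, 0.3865]
orientation: [-0.001, -0.641, 0.768, 0.001]
wrist_force: [0.2, 0.3, -0.1]
finger_gap: 0.0512
```

```bash
python3 - <<'E'
from k import *
plan(K(1.3),yy(1.3))
im=eyes.read_camera("wrist");cv2.imwrite("pics/w10.png",im)
E
```

```text
at 14.7 [0.5522 0.0815 0.3865] yyaw 169.6615849968768 F [ 0.2406  0.3286 -0.1204] gap 0.05117376525553741
shift cm [-0.0464 -0.0949  5.0546] turn deg [ 0.1512 -0.0218 -0.0368] rows>= 0.8089149603075713 0.014685804557646908
```

View pics/w10.png

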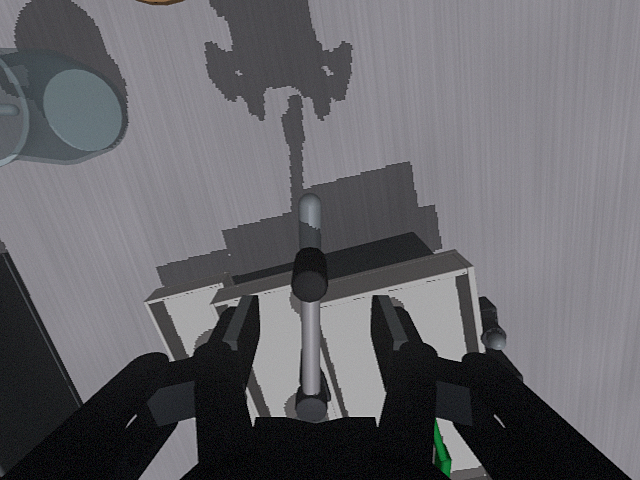

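Call:
carry_out(motion=[{"jaw":0.2,"tx":0,"ty":-0.1,"tz":2,"wx":0,"wy":0,"wz":0},{"jaw":0.2,"tx":0,"ty":0,"tz":2,"wx":0,"wy":0,"wz":0},{"jaw":0.2,"tx":0,"ty":0,"tz":1,"wx":0,"wy":0,"wz":0},{"jaw":-0.45,"tx":0,"ty":0,"tz":0,"wx":0,"wy":0,"wz":0},{"jaw":-0.45,"tx":0,"ty":0,"tz":0,"wx":0,"wy":0,"wz":0},{"jaw":-0.45,"tx":0,"ty":0,"tz":0,"wx":0,"wy":0,"wz":0}])

```text
clock: 15.5
tcp_pos: [0.5541, 0.0814, 0.3386]
orientation: [0.001, -0.64, 0.768, -0.0]
wrist_force: [0.1, -0.1, 0.5]
finger_gap: 0.0233
```

```bash
python3 - <<'E'
from k import *
plan(K(1.3),yy(1.3))
im=eyes.read_camera("wrist");cv2.imwrite("pics/w11.png",im)
E
```

```text
at 15.5 [0.5541 0.0814 0.3386] yyaw 169.6106000435004 F [ 0.1247 -0.0752  0.5295] gap 0.02326312495496643
shift cm [-0.0242  0.1086  0.2592] turn deg [-0.0841  0.0198 -0.0878] rows>= 0.04513882588500327 0.01151023442946611
```

View pics/w11.png

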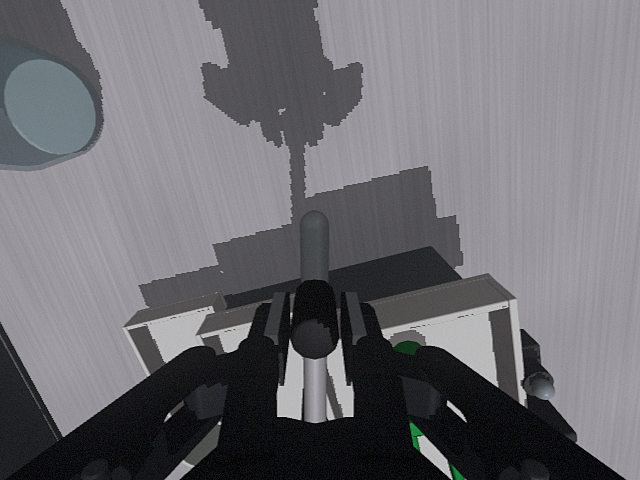

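Call:
carry_out(motion=[{"jaw":-0.45,"tx":-0.05,"ty":0.75,"tz":0.1,"wx":0,"wy":0,"wz":3.7},{"jaw":-0.45,"tx":-0.1,"ty":1.49,"tz":0,"wx":0,"wy":0,"wz":7.45},{"jaw":-0.45,"tx":-0.1,"ty":1.49,"tz":0,"wx":0,"wy":0,"wz":7.45},{"jaw":-0.45,"tx":-0.1,"ty":1.49,"tz":0,"wx":0,"wy":0,"wz":7.45},{"jaw":-0.45,"tx":-0.1,"ty":1.49,"tz":0,"wx":0,"wy":0,"wz":7.45},{"jaw":-0.45,"tx":0,"ty":0,"tz":0,"wx":0,"wy":0,"wz":0}], force=60)

```text
clock: 16.3
tcp_pos: [0.4945, 0.1123, 0.3372]
orientation: [0.0, -0.393, 0.92, -0.0]
wrist_force: [0.5, -0.6, -0.2]
finger_gap: 0.0233
```

```bash
python3 - <<'E'
from k import *
plan(K(.715),yy(.715))
im=eyes.read_camera("wrist");cv2.imwrite("pics/w12.png",im)
E
```

```text
at 16.3 [0.4945 0.1123 0.3372] yyaw 136.24265791945146 F [ 0.5444 -0.6263 -0.1555] gap 0.023253725775137193
shift cm [0.0524 0.0074 0.1215] turn deg [-0.0187  0.0299  0.0623] rows>= 0.02120415535314214 0.006685968004643327
```

View pics/w12.png

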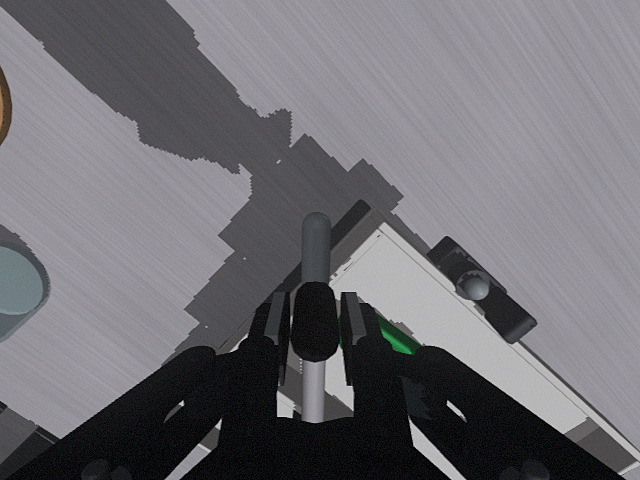

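Call:
carry_out(motion=[{"jaw":-0.45,"tx":-0.05,"ty":1.49,"tz":0,"wx":0,"wy":0,"wz":7.45},{"jaw":-0.45,"tx":-0.1,"ty":1.49,"tz":0,"wx":0,"wy":0,"wz":7.45},{"jaw":-0.45,"tx":-0.1,"ty":1.49,"tz":0,"wx":0,"wy":0,"wz":7.45},{"jaw":-0.45,"tx":-0.1,"ty":1.49,"tz":0,"wx":0,"wy":0,"wz":7.45},{"jaw":-0.45,"tx":0,"ty":0,"tz":0,"wx":0,"wy":0,"wz":0}])

```text
clock: 16.98
tcp_pos: [0.4644, 0.1624, 0.3369]
orientation: [0.0, -0.144, 0.99, 0.0]
wrist_force: [-0.6, -0.4, 0.5]
finger_gap: 0.0234
```

```bash
python3 - <<'E'
from k import *
plan(K(.195),yy(.195))
im=eyes.read_camera("wrist");cv2.imwrite("pics/w13.png",im)
E
```

```text
at 16.975 [0.4644 0.1624 0.3369] yyaw 106.54076978517286 F [-0.5912 -0.4258  0.4963] gap 0.023405242142971995
shift cm [0.0978 0.0355 0.0873] turn deg [-0.0046  0.0329  0.1542] rows>= 0.021737097986445127 0.014738913463456692
```

View pics/w13.png

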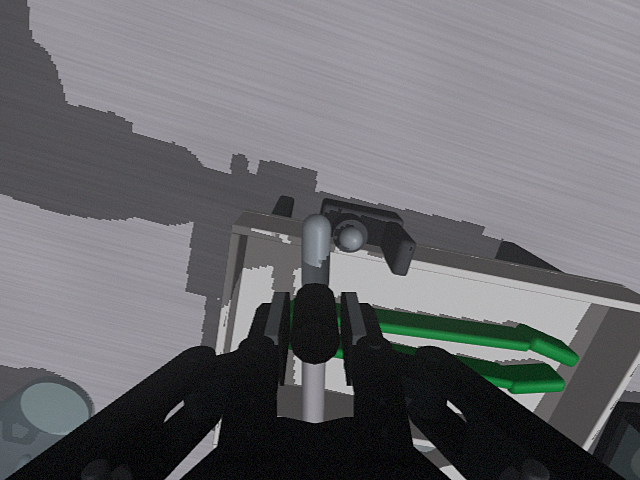

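Call:
carry_out(motion=[{"jaw":-0.45,"tx":0.03,"ty":0.5,"tz":0,"wx":0,"wy":0,"wz":2.5},{"jaw":-0.45,"tx":0.03,"ty":0.5,"tz":0,"wx":0,"wy":0,"wz":2.5},{"jaw":-0.45,"tx":0,"ty":0.5,"tz":0,"wx":0,"wy":0,"wz":2.5},{"jaw":-0.45,"tx":0,"ty":0.5,"tz":0,"wx":0,"wy":0,"wz":2.5},{"jaw":-0.45,"tx":0,"ty":0.45,"tz":0,"wx":0,"wy":0,"wz":1.3},{"jaw":-0.45,"tx":0,"ty":0,"tz":0,"wx":0,"wy":0,"wz":0},{"jaw":-0.45,"tx":0,"ty":0,"tz":0,"wx":0,"wy":0,"wz":0}])

```text
clock: 17.9
tcp_pos: [0.4591, 0.1855, 0.3367]
orientation: [0.0, -0.044, 0.999, -0.001]
wrist_force: [2.6, -5.0, -1.5]
finger_gap: 0.0233
```

```bash
python3 - <<'E'
from k import *
plan(K(0),yy(0))
im=eyes.read_camera("wrist");cv2.imwrite("pics/w14.png",im)
E
```

```text
at 17.9 [0.4591 0.1855 0.3367] yyaw 95.02974256347356 F [ 2.6029 -4.9759 -1.5077] gap 0.02330351687678136
shift cm [ 0.0029 -0.0957  0.0744] turn deg [-0.0731  0.0457 -0.1841] rows>= 0.019402383285123014 0.01900283300374263
```

View pics/w14.png

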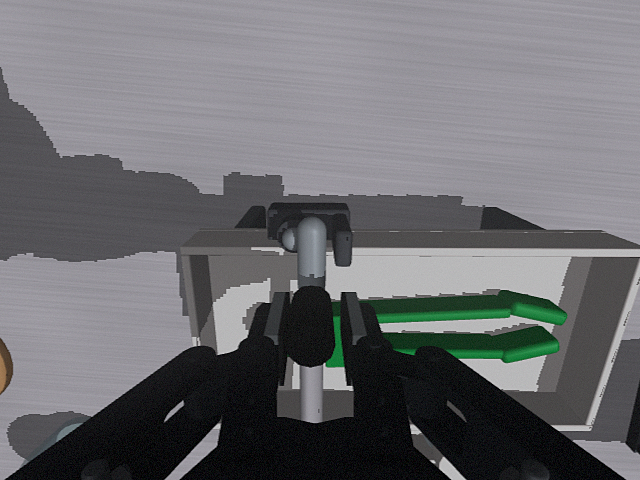

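Call:
carry_out(motion=[{"jaw":-0.45,"tx":0,"ty":0.1,"tz":0,"wx":0,"wy":0,"wz":0},{"jaw":-0.45,"tx":0,"ty":0.1,"tz":0,"wx":0,"wy":0,"wz":0},{"jaw":-0.45,"tx":0,"ty":0,"tz":0,"wx":0,"wy":0,"wz":0},{"jaw":-0.45,"tx":0,"ty":0,"tz":0,"wx":0,"wy":0,"wz":0}])

```text
clock: 18.45
tcp_pos: [0.459, 0.1864, 0.3367]
orientation: [0.001, -0.043, 0.999, -0.003]
wrist_force: [2.8, -11.4, 0.1]
finger_gap: 0.0236
```

Call:
carry_out(motion=[{"jaw":-0.45,"tx":0,"ty":0.1,"tz":0,"wx":0,"wy":0,"wz":0},{"jaw":-0.45,"tx":0,"ty":0,"tz":0,"wx":0,"wy":0,"wz":0}])

```text
clock: 18.7
tcp_pos: [0.459, 0.1868, 0.3367]
orientation: [0.001, -0.043, 0.999, -0.004]
wrist_force: [3.2, -14.8, 0.0]
finger_gap: 0.0236
```

```bash
python3 - <<'E'
from k import *
plan(K(0),yy(0))
im=eyes.read_camera("wrist");cv2.imwrite("pics/w15.png",cv2.resize(im[180:440,200:440],None,fx=2.3,fy=2.3))
E
```

```text
at 18.7 [0.459  0.1868 0.3367] yyaw 94.90490448518301 F [  3.2291 -14.8339   0.0265] gap 0.0235684939160944
shift cm [ 0.0055 -0.2292  0.0694] turn deg [-0.4243  0.0506 -0.3088] rows>= 0.038334330684711294 0.049276788464311536
```

View pics/w15.png

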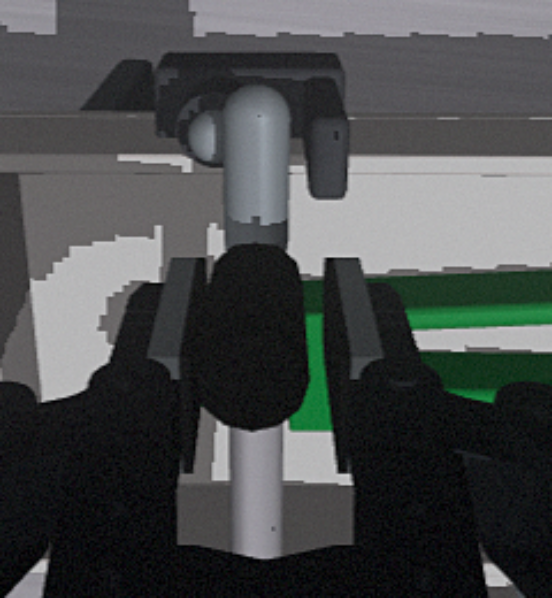

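The bar is past the bump and 15 N moves it no further, so it's at its stop. I'll back off, open the jaws and rise.

Call:
carry_out(motion=[{"jaw":-0.45,"tx":0,"ty":-0.25,"tz":0,"wx":0,"wy":0,"wz":0},{"jaw":0,"tx":0,"ty":0,"tz":0,"wx":0,"wy":0,"wz":0},{"jaw":0.2,"tx":0,"ty":0,"tz":0,"wx":0,"wy":0,"wz":0},{"jaw":0.2,"tx":0,"ty":0,"tz":0,"wx":0,"wy":0,"wz":0},{"jaw":0.2,"tx":0,"ty":0,"tz":-2,"wx":0,"wy":0,"wz":0},{"jaw":0.2,"tx":0,"ty":0,"tz":-3,"wx":0,"wy":0,"wz":0},{"jaw":0.2,"tx":0,"ty":0,"tz":-4,"wx":0,"wy":0,"wz":0},{"jaw":0.2,"tx":0,"ty":0,"tz":-3,"wx":0,"wy":0,"wz":0},{"jaw":0.2,"tx":0,"ty":0,"tz":0,"wx":0,"wy":0,"wz":0},{"jaw":0.2,"tx":0,"ty":0,"tz":0,"wx":0,"wy":0,"wz":0}])

```text
clock: 20.0
tcp_pos: [0.4584, 0.1866, 0.4559]
orientation: [-0.0, -0.044, 0.999, 0.0]
wrist_force: [0.4, -0.4, -0.8]
finger_gap: 0.0513
```

```bash
python3 - <<'E'
from k import *
w=eyes.calibration("wrist");plan(K(0),yy(0))
im=eyes.read_camera("wrist");cv2.imwrite("pics/w16.png",im)
for q in(0,.03,.1):print(q,proj(w,W(p,(74-157*np.cos(q),-55-157*np.sin(q),150))),proj(w,W(p,(74-115*np.cos(q),-55-115*np.sin(q),192))))
im=eyes.read_camera("scene");cv2.imwrite("pics/sc16.png",im)
E
```

```text
at 20.0 [0.4584 0.1866 0.4559] yyaw 95.02622177678226 F [ 0.4141 -0.3842 -0.7658] gap 0.05130791590376592
shift cm [-0.0698 -0.2201 11.9927] turn deg [ 0.006  -0.0494 -0.1877] rows>= 1.9191950248857808 0.018146661366682377
0 [309.7955 180.294 ] [309.462  247.8888]
0.03 [303.8665 180.4022] [304.6497 247.9717]
0.1 [290.0841 181.3476] [293.4608 248.693 ]
```

View pics/w16.png

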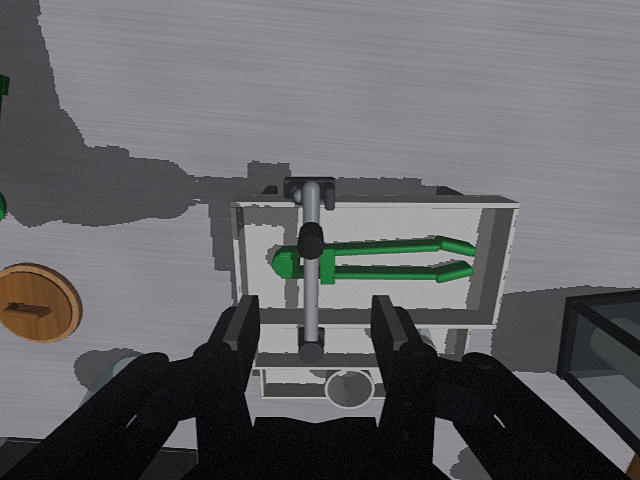

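View pics/sc16.png

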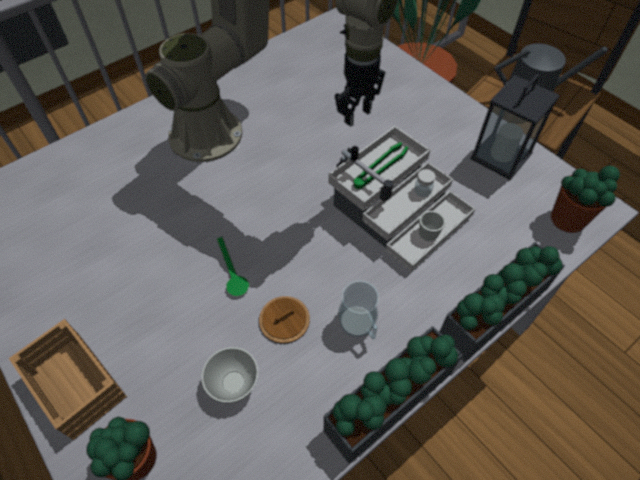

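The bar's end and knob are both at x≈311 px. At q=0 they should be at about 310, and q=0.03 would put them near 304. The tongs lie flat inside the tray, and nothing else has moved.

```bash
python3 -c "
from workcell import env
print(env.hand_in())"
```

```text
the job is handed in; nothing more can be done
None
```

The tongs lie flat and released in the highest tray, and the keeper bar is shut in its catch. I handed the job in at about 20 s of the 54 s allowed; the hand-in gave no verdict.

- **Tongs:** I gripped them across the middle, lowered them until they touched the tray floor, then opened the jaws. The last wrist and scene pictures show them inside the walls and flat under the bar. I judged flatness by eye and by the touchdown height, not by a separate measurement.
- **Keeper bar:** I swung it round by the knob, held loosely between the jaws, over the bump and against its stop. At 15 N, above the bump's 7–9 N, the gripper moved only about 0.4 mm further. After letting go, the bar's end and knob sat at about 311 px. The fully shut position predicts about 310 px, and 0.03 rad open about 304 px.
- **Other objects:** The gripper ended about 12 cm above the bar with no meaningful wrist force. In the scene picture every bystander looks to be where it started.
- **Refused call:** My first move call was refused because the rows lacked some keys. Nothing moved, and I sent it again.
- **Stand position:** The first outside-camera and wrist-camera estimates of the stand's position disagreed by about 5–6 mm. I went with the wrist camera after later views, with small adjustments, and its predictions matched the bar's end and the knob to about 2 px.

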